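# Check the filter plate of a fume filter unit

### The arm

A 6-joint arm with a two-finger parallel gripper is mounted at the origin on the work surface. World frame = base frame: x ahead of the robot, y to its left, z up, the work surface at z = 0. Lengths are in m, angles in degrees, forces in N, time in s.
With the tool pointing down it reaches from about 0.4 to 0.825 m from the base axis. Payload 7 kg.
Tool frame: the origin (TCP) lies at the very end of the fingers, on their centre line; the grasp point (between the pads) lies 19 mm behind it (ctrl.grasp_offset is the distance from the TCP to the grasp point, in m); z points along the fingers, y is the line along which they close (so a half turn about z gives the same grasp; the last joint's range is limited). The gripper opens to 88 mm and grips with 3 to 60 N. Pads are 19 mm wide; open, the fingers measure 130 mm over their backs; the gripper's body (78 mm by 193 mm) begins 47 mm behind the grasp point.
Start: joints at [85.147, 20.546, 0.682, 0, -70.136, -16.507], TCP at [0.246, 0.629, 0.197] pointing down, gripper open.
Joint ranges: [-176.03, 176.03], [-82.01, 121.73], [-58.28, 71.71], [-173.87, 95.51], [-174.79, -0.11], [-173.66, 173.66]. Speed limits (degrees/s): [136.94, 136.94, 172.46, 180, 180, 180].

### API

Orientations are given as [roll, pitch, yaw] about the fixed x, y, z axes, in that order (R = Rz(yaw) Ry(pitch) Rx(roll)).
In Python, from plant import ctrl gives the robot as it stands. The module is installed in compiled form; this text tells all that it offers.
- The arm moves only by the tool jog_arm, never from a script. Its argument "plan" is a list that holds one entry, the list of rows, each a list of 7 numbers: the opening, from 0 (shut) to 1 (fully open), then the shift along the tool's x, y, z in m, then the turn, a rotation vector about the tool's x, y, z in degrees. A call has 1 to 20 rows; each row is the pose to reach, as a shift and turn from the pose commanded when the call began, along the tool's axes at that moment; what a row does not reach only later rows make up. A row lasts 1/8 s, in which the tool goes at most 62.5 mm and 10.7 degrees, less where a joint would pass 70% of its speed; a pose out of reach is approached as far as the arm can. A call with a gripper value outside its range is refused whole. The fingers move at their own pace and stop on an object; the grip force is fixed at half the most. Time passes only in rows, so rows that repeat a pose let the fingers close. It gives the time, the measured TCP pose, the force, the opening and the grip force at its end, in the units of the state.
- ctrl.get_obs(): the state, without advancing time (a new reading comes with each control period).
- ctrl.snapshot(name): name is "scene" or "top" or "wrist"; returns a dict with "image" (400x640x3 uint8, red, green, blue), "vertical_fov" (degrees; the focal length in pixels is half the picture's height over the tangent of half this angle, whatever the lens; pixels are square), "cx", "cy" (the principal point, pixels), "R" (3x3) and "t" (3): a world point X has camera coordinates R X + t; the wrist camera has in their place "T_tool_cam" (4x4, takes a point from camera to tool coordinates, whose origin is the TCP and whose axes are the flange's). Camera axes: x right, y down, z forward; pixel columns grow to the right and rows downward; lengths in m; the calibration is good to about 2 mm. The wrist camera is an equidistant fisheye: a pixel r from the principal point sees the ray r / f radians off the axis. A picture is of the moment at which its call begins: read the wrist's pose just before it. There is no depth.
- ctrl.close_job(): hands the job in; it is judged then, once.
The state is a dict: "clock": time; "joint_pos": joint angles; "qvel": joint speeds; "tau": joint torques, N m; "tool_pos": TCP position; "orientation": TCP orientation; "force": force on the tool from outside, world axes, zero at the start; "moment": the same for the moment, N m; "opening": finger opening in m; "gripper_force": force on a finger pad.
Only numpy, scipy, OpenCV 4.12 (cv2) and the standard library are available. Lean on these libraries where they do the work, as an engineer would, in place of code of your own. Each camera call takes 0.05 s, during which the arm holds its last target. There are 200 camera calls.

### The job

Make the fume filter unit safe and show its filter plate: first pull the safety plug up out of its socket against the spring catches and lay it in the steel tray, let go. Then lift the unit's hinged flap right up so that it stays open, and draw the filter plate straight up out of its slot. Finish while still holding the plate: upright and still, over the middle of the firebrick and some 10 cm above it; drop nothing, and do not disturb the other things on the bench.

Things in the scene. Friction and masses are not known exactly. Their poses are not given: they have to be found in the camera images.
- unit: Grey steel fume filter unit, fixed on the bench, 170 (x) x 280 (y) x 135 high. Origin at the centre of its underside; its louvred front faces its own -x. Its +y part has a recess under the flap, 130 (x) x 150 (y), centre (0, +50), walls up to 135, floor at height 90. Its -y part has a flat top at 135 with the plug socket. With the flap shut the flap's top is at 141.
- socket (a point): Mouth of the plug socket in the unit's top, at (-20, -85, 135) in the unit's frame: an upright hole 35 deep. Two sprung catches inside hold the plug: it lifts freely by about 2 mm, then takes some 8 to 12 N upward to pass the catches, and is out when lifted by 35 mm.
- slot (a point): Mouth of the slot for the filter plate, in the recess floor, at (-10, +50, 90) in the unit's frame: 103 (x) x 15 (y), 76 deep.
- plug: Safety plug, black with a grey blade, no cable, 60 g, starts fully home in the socket, axes as the unit's. Origin at the centre of the underside of its flange, z up along the plug. Flange 26 (x) x 34 (y) x 6 high; on it an upright grip bar 12 thick (x) x 30 long (y), 6 to 40 above the origin; below, a blade 12 (x) x 20 (y) reaching 31 below the origin.
- flap (a joint): Hinge of the bright steel cover flap on the unit, rad: 0 shut (level), grows as it opens, 1.57 upright, 1.95 the stop. May start slightly ajar. Hinge friction (0.3 N m) keeps the flap where it is left; it weighs 250 g. It counts as open from 1.25 on.
- flap_handle (a point): Middle of the crossbar of the flap's black T-handle; moves with the flap. Crossbar 14 in diameter, 30 long along the unit's y, its middle 28 above the flap's outer face, on a central post 12 x 10, 20 in from the flap's free edge (towards the unit's -x). Flap shut: (-60, +50, 169) in the unit's frame. Held by its ends it can pivot in the fingers as the flap swings.
- flap_hinge (a point): Point on the hinge line, mid-width of the flap, fixed at (78, 50, 135) in the unit's frame; the line runs along the unit's y. The flap is 158 from hinge to free edge, 170 wide, 6 thick. Shut, its handle lies 138 from the hinge towards the unit's -x and 34 above it; opening, it moves up and then towards the unit's +x.
- plate: Aluminium filter plate, about 200 g, hidden under the flap, upright in the slot with 1.5 play, axes as the unit's. Body 100 (x) x 12 (y) x 74 high, on top a tab 34 (x) x 12 (y), 74 to 112 above the origin. Origin at the centre of its lower edge, z up. In place: (-10, +50, 14) in the unit's frame, only the tab above the recess floor, its top at height 126.
- tray: Open shallow sheet-steel tray, fixed on the bench, 160 (x) x 140 (y) x 22 high, walls and floor 4 to 5 thick; origin at the centre of its underside. It lies on one side of the unit, the firebrick on the other.
- brick: Pale firebrick, fixed on the bench, 230 (x) x 114 (y) x 64 high; origin at the centre of its underside.
- jar: White flux jar, 68 diameter, 80 high; bystander, leave alone. Origin at the centre of its underside.
- can: Aluminium can, 66 diameter, 110 high; bystander, leave alone. Origin at the centre of its underside.
- wrench: Steel wrench lying in front of the unit; bystander, leave alone. Origin at the centre of its underside.
- slug: Steel cylinder, 44 diameter, 40 high; bystander, leave alone. Origin at the centre of its underside.
- mug: Steel mug, 76 diameter, 85 high; bystander, leave alone. Origin at the centre of its underside.
- carbide: Dark steel block 45 x 30 x 30; bystander, leave alone. Origin at the centre of its underside.
Things that resemble listed ones, but are neither listed nor needed, are in the scene too. Of the things shaped like the tray, the steel one is meant.

How it is judged (in metres and radians):
On the way, in this order (a step that is already met when the one before it is completed fails the run):
1. the plug is drawn out of its socket (z of plug in the frame of unit above 0.17 m and value of joint flap below 0.3 rad), for 0.1 s.
2. the plug lies in the tray, let go, with the flap still down (x of plug in the frame of tray between -0.08 and 0.08 m and y of plug in the frame of tray between -0.07 and 0.07 m and z of plug in the frame of tray below 0.055 m and contact force between plug and the fingers below 0.1 N and value of joint flap below 0.3 rad and linear speed of plug below 0.05 m/s), for 0.2 s.
3. the flap stands open (value of joint flap above 1.25 rad), for 0.2 s.
4. the filter plate is drawn up clear of its slot (z of plate in the frame of unit above 0.1 m and contact force between plate and the fingers above 1 N), for 0.1 s.
At the end, for the whole second after the job is handed in: The plug lies in the tray, released; the flap stands open (over 1.25 rad); the fingers hold the filter plate, nothing else touching it, within 0.2 rad of upright, at rest, its lower edge 51 to 200 mm above the firebrick's top and its axis within 50 mm of the brick's middle (x of plug in the frame of tray between -0.08 and 0.08 m and y of plug in the frame of tray between -0.07 and 0.07 m and z of plug in the frame of tray below 0.055 m and contact force between plug and the fingers below 0.1 N and value of joint flap above 1.25 rad and contact force between plate and the fingers above 1 N and height (world z) of plate between 0.115 and 0.264 m and horizontal distance between plate and brick below 0.05 m and angle between plate's own z axis and vertical below 0.2 rad and linear speed of plate below 0.03 m/s and contact force between plate and unit below 0.1 N and contact force between plate and brick below 0.1 N); the arm keeps its last pose, push and grip.
It fails at once if a bystander is pushed more than 30 mm (distance of any of jar, can, wrench, slug, mug, carbide from where it was at the start of the episode above 0.03 m).
It fails at once if the plug or the plate is dropped from a height ((linear speed of plug above 1 m/s and contact force between plug and the fingers below 0.05 N) or (linear speed of plate above 1 m/s and contact force between plate and the fingers below 0.05 N)).
It also fails if it takes over 72 s, if anything falls off the work surface, if the arm or the gripper's body presses on something with over 40 N, if the wrist force passes 120 N, or if a joint passes its speed limit or range.

## Working session

There is one attempt and no reset: what is moved stays moved. The work goes in short steps, Python scripts to look and compute and a tool call to move; the robot and the scene stay as the last step left them, time stands still between calls to the robot, and variables do not carry over. Pictures are saved under pics/ and viewed, at most 10 in all, crops included, and the job is handed in when it is done.

Besides the shell and the picture viewer there is one more tool, called after "Call:" as name([rows], argument=value, ...), one row to a line, values as JSON. jog_arm: Moves the arm, as the interface text tells. Its arguments: {"type":"object","properties":{"plan":{"type":"array","items":{"type":"array","items":{"type":"array","items":{"type":"number"}}}}},"required":["plan"]}

```bash
mkdir -p pics; python3 - <<'E'
from plant import ctrl
import cv2
print(ctrl.get_obs())
for n in("scene","top"):
    s=ctrl.snapshot(n);cv2.imwrite(f"pics/{n}0.png",s["image"][:,:,::-1])
    print(n,s["vertical_fov"],s["cx"],s["cy"],s["R"],s["t"])
E
```

```text
{'clock': 0.0, 'joint_pos': array([ 8.51480468e+01,  2.05913467e+01,  6.33071211e-01, -2.10108379e-02,
       -7.01370622e+01, -1.65063538e+01]), 'qvel': array([-0.03397797,  0.00012682, -0.06388575,  0.03305658,  0.01925662,
       -0.0220617 ]), 'tau': array([-1.60184412e-03, -5.82725644e+01,  2.93060732e+01,  6.99739739e+00,
        6.95276249e-03, -1.65095321e-04]), 'tool_pos': array([0.24566633, 0.62811026, 0.19651561]), 'orientation': array([ 1.79902979e+02, -8.15275523e-03, -2.13654555e+01]), 'force': array([-0.11495329, -0.04895828, -0.13884451]), 'moment': array([-0.00299088, -0.01225645, -0.00314221]), 'gripper_force': 0.0, 'opening': 0.08733003212531992}
scene 48.78072772804788 315.84645911464276 204.73348523858814 [[ 0.63506798  0.77244747 -0.00368473]
 [ 0.52954197 -0.4388261  -0.72595934]
 [-0.56238241  0.45908231 -0.68772775]] [-0.31729012 -0.16874795  1.44870415]
top 52.6373018093413 317.43666131847726 204.1586015705502 [[-0.01808937 -0.99979812 -0.00874572]
 [-0.98314777  0.01937826 -0.18178268]
 [ 0.18191546  0.00531    -0.98329984]] [0.01007284 0.50970489 1.01175539]
```

View pics/scene0.png

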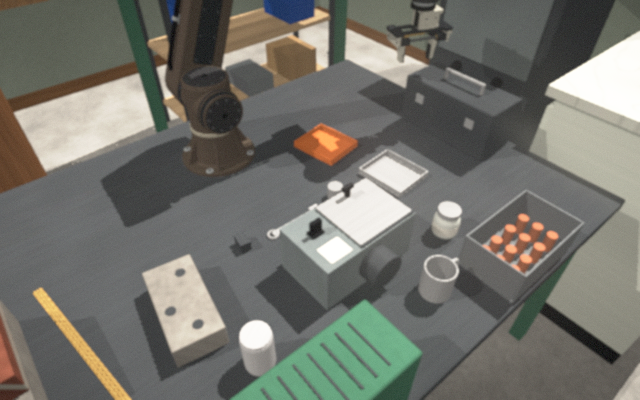

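View pics/top0.png

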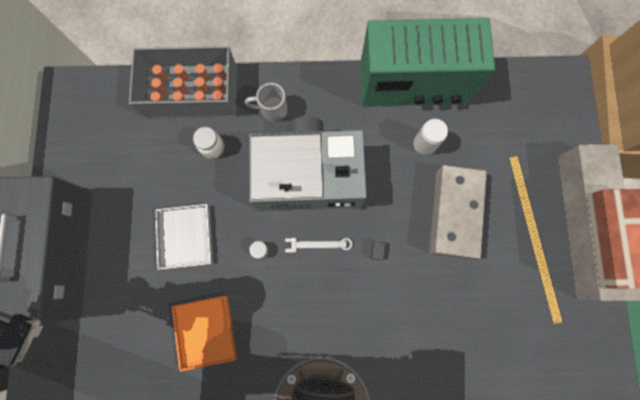

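Top view: the unit is around (308,168), with the plug at (343,171) and T-handle at (286,187). The steel tray is at (184,237) and the orange one is a decoy. The brick is at (459,212). I'll enlarge it.

```bash
python3 - <<'E'
import cv2,numpy as np
i=cv2.imread("pics/top0.png")
a=cv2.resize(i[120:220,240:373],None,fx=6,fy=6,interpolation=cv2.INTER_CUBIC)
cv2.imwrite("pics/c1.png",a)
b=cv2.resize(i[195:275,148:218],None,fx=5,fy=5,interpolation=cv2.INTER_CUBIC)
c=cv2.resize(i[158:263,425:495],None,fx=5,fy=5,interpolation=cv2.INTER_CUBIC)
o=np.zeros((525,700,3),np.uint8);o[:400,:350]=b;o[:,350:]=c
cv2.imwrite("pics/c2.png",o)
E
```

```text
(no output)
```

View pics/c1.png

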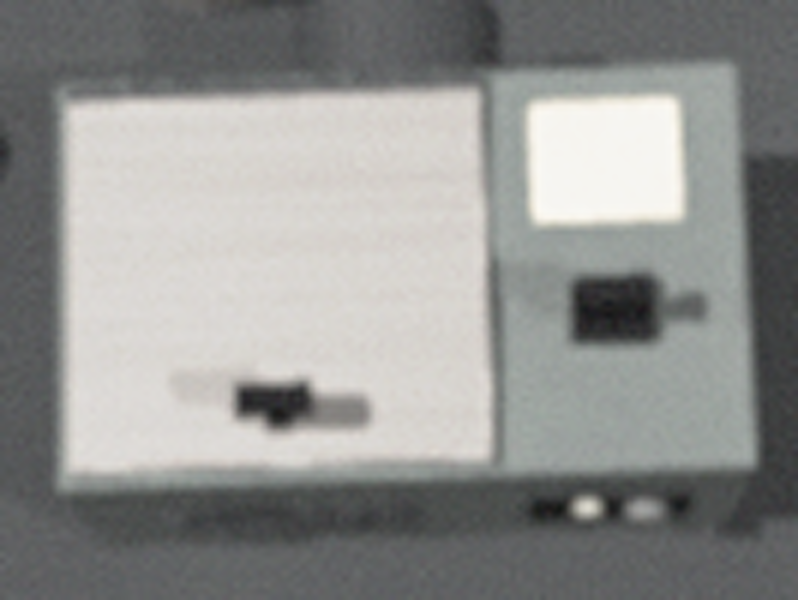

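View pics/c2.png

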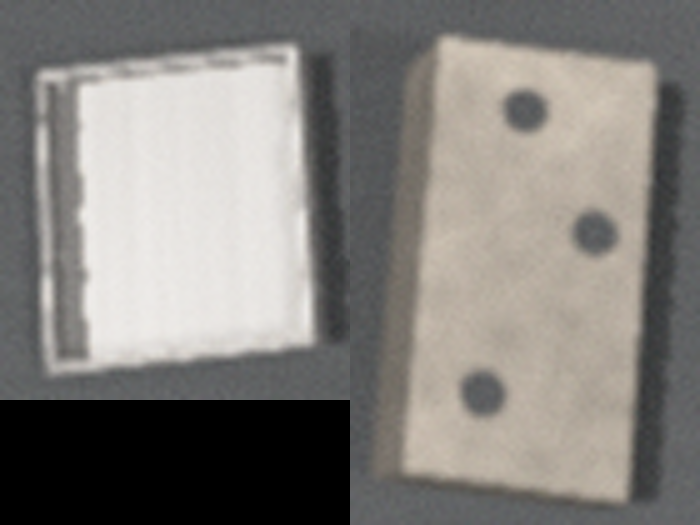

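Crop readings: the unit's top corners are (62,90), (738,62), (757,467) and (58,492), the plug is the dark blob (572–660, 272–342), and the handle bar is (236–312, 383–417). The second crop gives the tray rim and brick top corners.

```bash
cat >h.py <<'E'
import numpy as np
from plant import ctrl
def ray(s,uv,z):
    f=200/np.tan(np.radians(s["vertical_fov"]/2)); R=np.array(s["R"]);t=np.array(s["t"])
    C=-R.T@t; d=R.T@np.array([(uv[0]-s["cx"])/f,(uv[1]-s["cy"])/f,1]); return C+d*(z-C[2])/d[2]
def proj(s,X):
    f=200/np.tan(np.radians(s["vertical_fov"]/2)); c=np.array(s["R"])@X+s["t"]; return c[:2]/c[2]*f+[s["cx"],s["cy"]]
def fit(P,M):  # 2D rigid: model M -> P
    pm,mm=P.mean(0),M.mean(0);a=P-pm;b=M-mm
    y=np.arctan2((b[:,0]*a[:,1]-b[:,1]*a[:,0]).sum(),(b*a).sum())
    c,s_=np.cos(y),np.sin(y);Rm=np.array([[c,-s_],[s_,c]]);t=pm-Rm@mm
    return t,np.degrees(y),np.linalg.norm(P-(M@Rm.T+t),axis=1)
E
python3 - <<'E'
from h import *
s=ctrl.snapshot("top")
def up(L,f,o): return [((u+.5)/f-.5+o[0],(v+.5)/f-.5+o[1]) for u,v in L]
def rect(L,f,o,z,dx,dy):
    P=np.array([ray(s,p,z)[:2] for p in up(L,f,o)])
    M=np.array([[dx,dy],[dx,-dy],[-dx,-dy],[-dx,dy]])/2
    t,y,r=fit(P,M);print(t.round(4),round(y,2),"res mm",(r*1e3).round(1));return t,y
c,y=rect([(62,90),(738,62),(757,467),(58,492)],6,(240,120),.135,.17,.28)
rect([(42,70),(297,45),(315,345),(48,372)],5,(148,195),.022,.16,.14)
rect([(88,38),(307,65),(280,500),(55,472)],5,(425,158),.064,.23,.114)
q=up([(616,307),(616,280),(274,397)],6,(240,120))
R=np.array([[np.cos(np.radians(y)),-np.sin(np.radians(y))],[np.sin(np.radians(y)),np.cos(np.radians(y))]])
for p,z,n in[(q[0],.155,"plug"),(q[2],.171,"handle")]:
    w=ray(s,p,z);print(n,w,"unit frame",R.T@(w[:2]-c)*1e3)
for n,l in dict(socket=(-20,-85),handle=(-60,50),hinge=(78,50),plate=(-10,50)).items(): print(n,(c+R@np.array(l)/1e3).round(4))
E
```

```text
[0.5903 0.024 ] 0.88 res mm [1.6 1.1 1.  0.9]
[0.4362 0.3591] 4.68 res mm [1.4 1.5 0.3 0.4]
[ 0.4829 -0.367 ] -8.53 res mm [1.3 1.3 1.9 1.2]
plug [ 0.56948695 -0.06067058  0.155     ] unit frame [-22.07986348 -84.38864738]
handle [0.5318445  0.07385871 0.171     ] unit frame [-57.64979279  50.70340672]
socket [ 0.5716 -0.0612]
handle [0.5295 0.0731]
hinge [0.6675 0.0752]
plate [0.5795 0.0739]
```

Call:
jog_arm([
  [[1,0,0,-0.053,0,0,0],[1,0.553,0.524,-0.053,0,0,67.7],[1,0.553,0.524,-0.053,0,0,67.7],[1,0.553,0.524,-0.053,0,0,67.7],[1,0.553,0.524,-0.053,0,0,67.7],[1,0.553,0.524,-0.053,0,0,67.7],[1,0.553,0.524,-0.053,0,0,67.7],[1,0.553,0.524,-0.053,0,0,67.7],[1,0.553,0.524,-0.053,0,0,67.7],[1,0.553,0.524,-0.053,0,0,67.7],[1,0.553,0.524,-0.053,0,0,67.7],[1,0.553,0.524,-0.053,0,0,67.7],[1,0.553,0.524,-0.053,0,0,67.7],[1,0.553,0.524,-0.053,0,0,67.7],[1,0.553,0.524,-0.053,0,0,67.7],[1,0.553,0.524,-0.053,0,0,67.7],[1,0.553,0.524,-0.053,0,0,67.7],[1,0.553,0.524,-0.053,0,0,67.7]],
])

```text
clock: 2.4
tool_pos: [0.5699, -0.0598, 0.2508]
orientation: [-180.0, 0.0, -89.0]
force: [-0.0, -0.9, 0.2]
opening: 0.0873
gripper_force: 0.0
```

```bash
python3 - <<'E'
from h import *
import cv2
o=ctrl.get_obs();print(o["tool_pos"],o["orientation"],o["joint_pos"])
s=ctrl.snapshot("wrist");cv2.imwrite("pics/w1.png",s["image"][:,:,::-1])
print(s["vertical_fov"],s["cx"],s["cy"],s["T_tool_cam"])
E
```

```text
[ 0.56991435 -0.05982939  0.25078658] [-1.79968370e+02  1.08093773e-02 -8.89695510e+01] [ 1.35587293e+01  9.19945959e+00 -7.69442877e+00 -3.85798300e-03
 -7.30728903e+01 -1.25271611e+01]
65.70646984690485 320.62543016253943 199.78123927352598 [[ 8.90473562e-04 -9.55114610e-01 -2.96235193e-01  7.99823303e-02]
 [ 9.99999595e-01  8.11650741e-04  3.89061540e-04 -6.20946742e-05]
 [-1.31158847e-04 -2.96235419e-01  9.55114945e-01 -1.88269865e-01]
 [ 0.00000000e+00  0.00000000e+00  0.00000000e+00  1.00000000e+00]]
```

View pics/w1.png

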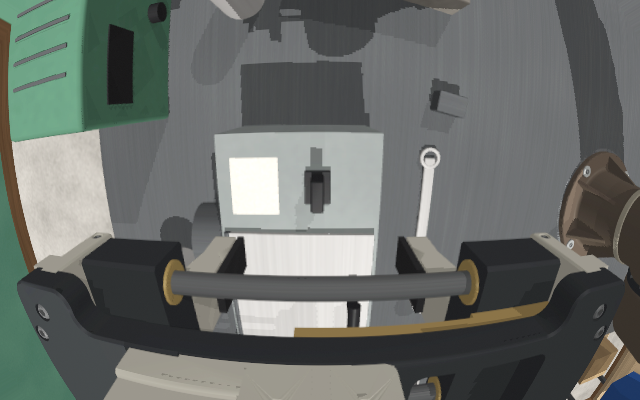

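Wrist view: the plug's grip bar is at about (317,170–212), with its flange around (306–330,166–204). I'll check it against the predicted position.

```bash
python3 - <<'E'
from h import *
from scipy.spatial.transform import Rotation as Ro
o=ctrl.get_obs();s=ctrl.snapshot("wrist")
T=np.eye(4);T[:3,:3]=Ro.from_euler("xyz",o["orientation"],degrees=True).as_matrix();T[:3,3]=o["tool_pos"]
W=np.linalg.inv(T@np.array(s["T_tool_cam"]));f=200/np.tan(np.radians(s["vertical_fov"]/2))
def pw(X):
    c=(W@np.append(X,1))[:3];r=np.hypot(*c[:2]);th=np.arctan2(r,c[2]);return (c[:2]/r*f*th+[s["cx"],s["cy"]]).round(1)
c=np.array([.5903,.024]);y=np.radians(.88);R=np.array([[np.cos(y),-np.sin(y)],[np.sin(y),np.cos(y)]])
for n,l in {"bar-y":(-20,-100,175),"bar+y":(-20,-70,175),"fl1":(-33,-102,141),"fl2":(-7,-102,141),"A(+x-y)":(85,-140,135),"B(-x-y)":(-85,-140,135)}.items():
    print(n,pw(np.append(c+R@np.array(l[:2])/1e3,l[2]/1e3)))
E
```

```text
bar-y [318.8 179.9]
bar+y [318.8 212.2]
fl1 [332.3 169.9]
fl2 [305.8 169.8]
A(+x-y) [215.8 133. ]
B(-x-y) [384.8 131.9]
```

Call:
jog_arm([
  [[1,0.001,-0.002,0.03,0,0,0],[1,0.001,-0.002,0.06,0,0,0],[1,0.001,-0.002,0.085,0,0,0],[1,0.001,-0.002,0.1,0,0,0],[1,0.001,-0.002,0.106,0,0,0],[1,0.001,-0.002,0.106,0,0,0],[0,0.001,-0.002,0.106,0,0,0],[0,0.001,-0.002,0.106,0,0,0],[0,0.001,-0.002,0.106,0,0,0],[0,0.001,-0.002,0.106,0,0,0],[0,0.001,-0.002,0.106,0,0,0],[0,0.001,-0.002,0.106,0,0,0],[0,0.001,-0.002,0.106,0,0,0],[0,0.001,-0.002,0.106,0,0,0]],
])

```text
clock: 4.25
tool_pos: [0.5721, -0.0618, 0.1444]
orientation: [180.0, 0.0, -89.1]
force: [1.4, 0.7, -0.4]
opening: 0.0133
gripper_force: 0.1
```

Call:
jog_arm([
  [[0,0,0,0,0,0,0],[0,0,0,0,0,0,0],[0,0,0,0,0,0,0],[0,0,0,0,0,0,0],[0,0,0,-0.004,0,0,0],[0,0,0,-0.008,0,0,0],[0,0,0,-0.012,0,0,0],[0,0,0,-0.016,0,0,0],[0,0,0,-0.022,0,0,0],[0,0,0,-0.03,0,0,0],[0,0,0,-0.04,0,0,0],[0,0,0,-0.055,0,0,0],[0,0,0,-0.07,0,0,0],[0,0,0,-0.085,0,0,0],[0,0,0,-0.1,0,0,0],[0,0,0,-0.11,0,0,0],[0,0,0,-0.11,0,0,0]],
])

```text
clock: 6.38
tool_pos: [0.5724, -0.0617, 0.2553]
orientation: [-179.9, 0.0, -89.1]
force: [0.0, -0.3, -0.5]
opening: 0.0103
gripper_force: 30.0
```

```bash
python3 - <<'E'
from h import *
import cv2
s=ctrl.snapshot("scene")["image"][:,:,::-1]
w=ctrl.snapshot("wrist")["image"][:,:,::-1]
a=cv2.resize(s[130:310,230:430],None,fx=2,fy=2,interpolation=3);b=w[100:380,140:500]
o=np.zeros((360,760,3),np.uint8);o[:,:400]=a;o[:280,400:]=b;cv2.imwrite("pics/m1.png",o)
E
```

```text
(no output)
```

View pics/m1.png

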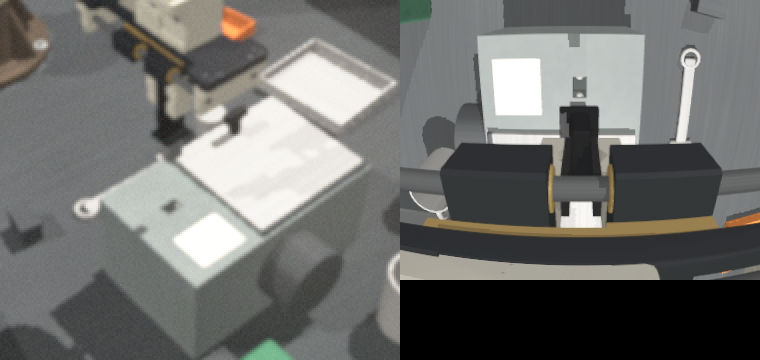

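The plug is out and held and the socket is empty, so I'll carry it to the tray.

Call:
jog_arm([
  [[0,-0.03,0.009,0,0,0,0],[0,-0.07,0.021,0,0,0,0],[0,-0.11,0.034,0,0,0,0],[0,-0.15,0.046,0,0,0,0],[0,-0.19,0.058,0,0,0,0],[0,-0.23,0.07,0,0,0,0],[0,-0.27,0.083,0,0,0,0],[0,-0.31,0.095,0,0,0,0],[0,-0.35,0.107,0,0,0,0],[0,-0.39,0.12,0,0,0,0],[0,-0.415,0.127,0,0,0,0],[0,-0.422,0.129,0,0,0,0],[0,-0.422,0.129,0.04,0,0,0],[0,-0.422,0.129,0.08,0,0,0],[0,-0.422,0.129,0.12,0,0,0],[0,-0.422,0.129,0.15,0,0,0],[0,-0.422,0.129,0.175,0,0,0],[0,-0.422,0.129,0.19,0,0,0],[0,-0.422,0.129,0.19,0,0,0]],
])

```text
clock: 8.85
tool_pos: [0.436, 0.3571, 0.0636]
orientation: [179.9, -0.1, -89.1]
force: [-0.4, 0.9, -0.3]
opening: 0.0108
gripper_force: 30.0
```

Call:
jog_arm([
  [[0,0,0,0.005,0,0,0],[0,0,0,0.009,0,0,0],[0,0,0,0.012,0,0,0],[0,0,0,0.015,0,0,0],[0,0,0,0.017,0,0,0],[0,0,0,0.017,0,0,0]],
])

```text
clock: 9.6
tool_pos: [0.4361, 0.358, 0.0473]
orientation: [180.0, -0.0, -89.1]
force: [-0.1, -0.1, 0.1]
opening: 0.0106
gripper_force: 30.0
```

Call:
jog_arm([
  [[0,0,0,0.001,0,0,0],[0,0,0,0.002,0,0,0],[0,0,0,0.003,0,0,0],[0,0,0,0.003,0,0,0]],
])

```text
clock: 10.1
tool_pos: [0.4361, 0.358, 0.0444]
orientation: [180.0, -0.0, -89.1]
force: [0.0, 0.4, -0.3]
opening: 0.0108
gripper_force: 30.0
```

Call:
jog_arm([
  [[0,0,0,0.001,0,0,0],[0,0,0,0.002,0,0,0],[0,0,0,0.002,0,0,0],[0,0,0,0.002,0,0,0]],
])

```text
clock: 10.6
tool_pos: [0.4371, 0.3589, 0.0439]
orientation: [-179.9, 0.1, -89.0]
force: [-0.6, -0.8, 9.3]
opening: 0.0103
gripper_force: 30.0
```

Call:
jog_arm([
  [[0,0,0,-0.0015,0,0,0],[0,0,0,-0.0015,0,0,0],[0.2,0,0,-0.0015,0,0,0],[0.3,0,0,-0.0015,0,0,0],[0.5,0,0,-0.0015,0,0,0],[0.8,0,0,-0.0015,0,0,0],[1,0,0,-0.0015,0,0,0],[1,0,0,-0.0015,0,0,0],[1,0,0,-0.0015,0,0,0],[1,0,0,-0.0015,0,0,0],[1,0,0,-0.03,0,0,0],[1,0,0,-0.08,0,0,0],[1,0,0,-0.13,0,0,0],[1,0,0,-0.18,0,0,0],[1,0,0,-0.21,0,0,0],[1,0,0,-0.21,0,0,0]],
])

```text
clock: 12.6
tool_pos: [0.437, 0.3591, 0.2554]
orientation: [-179.8, 0.2, -89.0]
force: [-0.1, 0.1, -0.9]
opening: 0.0878
gripper_force: 0.0
```

```bash
python3 - <<'E'
from h import *
import cv2
o=ctrl.get_obs();print(o["tool_pos"],o["joint_pos"])
s=ctrl.snapshot("top")["image"][:,:,::-1]
w=ctrl.snapshot("wrist")["image"][:,:,::-1]
a=cv2.resize(s[110:290,140:380],None,fx=1.66,fy=1.66,interpolation=3);b=w[60:360,140:500]
o=np.zeros((300,760,3),np.uint8);o[:a.shape[0],:a.shape[1]]=a;o[:300,400:]=b;cv2.imwrite("pics/m2.png",o)
E
```

```text
[0.43701372 0.35907376 0.2554498 ] [ 5.92558217e+01  8.15655679e+00 -8.36541764e+00  3.44846958e-02
 -7.31729744e+01 -5.83152303e+01]
```

View pics/m2.png

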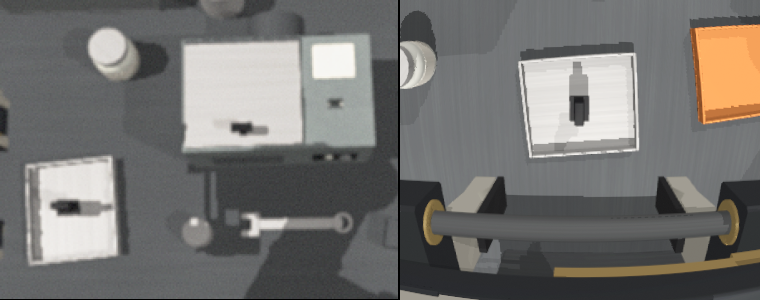

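Plug stands free in the tray (about (575,85) in the wrist crop), and the flap is unmoved. Next I'll estimate the flap's starting angle from the first crop.

```bash
python3 - <<'E'
from h import *
s=ctrl.snapshot("top")
c=np.array([.5905,.024]);y=np.radians(.88);R=np.array([[np.cos(y),-np.sin(y)],[np.sin(y),np.cos(y)]])
def c1(l):
    p=proj(s,np.append(c+R@np.array(l[:2])/1e3,l[2]/1e3));return ((p-[240,120]+.5)*6-.5).round(0)
for th in(0,.04,.08,.12):
    C,S=np.cos(th),np.sin(th)
    f=lambda a,z,yy:c1((78-a*C+z*S,yy,135+a*S+z*C))
    print(th,"bar top ends",f(138,39,35),f(138,39,65),"near edge",f(158,6,-35),f(158,6,135))
print(c1((-85,140,135)),c1((-85,-140,135)))
E
```

```text
0 bar top ends [314. 399.] [237. 402.] near edge [497. 461.] [ 70. 475.]
0.04 bar top ends [313. 392.] [235. 394.] near edge [497. 457.] [ 68. 471.]
0.08 bar top ends [312. 384.] [234. 386.] near edge [497. 452.] [ 65. 467.]
0.12 bar top ends [311. 375.] [232. 378.] near edge [497. 446.] [ 62. 461.]
[ 60. 491.] [759. 467.]
```

Call:
jog_arm([
  [[1,0.2855,-0.099,0,0,0,90],[1,0.2855,-0.099,0,0,0,90],[1,0.2855,-0.099,0,0,0,90],[1,0.2855,-0.099,0,0,0,90],[1,0.2855,-0.099,0,0,0,90],[1,0.2855,-0.099,0,0,0,90],[1,0.2855,-0.099,0,0,0,90],[1,0.2855,-0.099,0,0,0,90],[1,0.2855,-0.099,0,0,0,90],[1,0.2855,-0.099,0,0,0,90],[1,0.2855,-0.099,0,0,0,90],[1,0.2855,-0.099,0,0,0,90],[1,0.2855,-0.099,0,0,0,90],[1,0.2855,-0.099,0,0,0,90],[1,0.2855,-0.099,0,0,0,90]],
])

```text
clock: 14.62
tool_pos: [0.5398, 0.0742, 0.2525]
orientation: [180.0, 0.0, -179.1]
force: [-0.1, -0.1, -0.8]
opening: 0.0874
gripper_force: 0.0
```

Call:
jog_arm([
  [[1,0.009,-0.001,0.02,0,0,0],[1,0.009,-0.001,0.05,0,0,0],[1,0.009,-0.001,0.08,0,0,0],[1,0.009,-0.001,0.094,0,0,0],[1,0.009,-0.001,0.099,0,0,0],[1,0.009,-0.001,0.099,0,0,0],[0,0.009,-0.001,0.099,0,0,0],[0,0.009,-0.001,0.099,0,0,0],[0,0.009,-0.001,0.099,0,0,0],[0,0.009,-0.001,0.099,0,0,0],[0,0.009,-0.001,0.099,0,0,0],[0,0.009,-0.001,0.099,0,0,0],[0,0.009,-0.001,0.099,0,0,0],[0,0.009,-0.001,0.099,0,0,0],[0,0.009,-0.001,0.099,0,0,0],[0,0.009,-0.001,0.099,0,0,0]],
])

```text
clock: 16.62
tool_pos: [0.5308, 0.0731, 0.1535]
orientation: [180.0, 0.0, -179.1]
force: [-0.5, 0.2, 0.1]
opening: 0.0012
gripper_force: 0.0
```

```bash
python3 - <<'E'
from h import *
import cv2
s=ctrl.snapshot("scene")["image"][:,:,::-1]
w=ctrl.snapshot("wrist")["image"][:,:,::-1]
a=cv2.resize(s[130:310,230:430],None,fx=2,fy=2,interpolation=3);b=w[40:400,140:500]
o=np.zeros((360,760,3),np.uint8);o[:,:400]=a;o[:,400:]=b;cv2.imwrite("pics/m3.png",o)
E
```

```text
(no output)
```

View pics/m3.png

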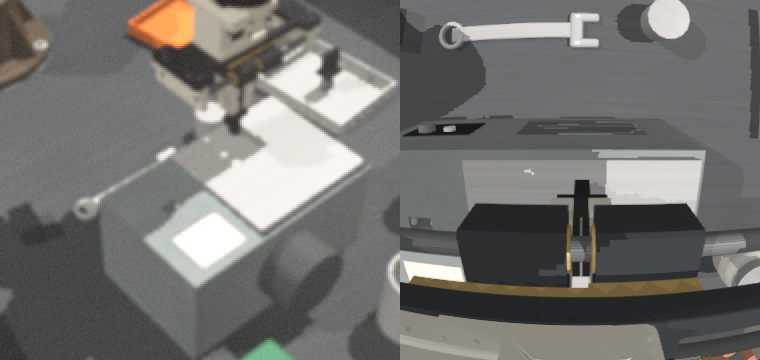

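```bash
cat >>h.py <<'E'
from scipy.spatial.transform import Rotation as Ro
def wristcam():
    o=ctrl.get_obs();s=ctrl.snapshot("wrist")
    T=np.eye(4);T[:3,:3]=Ro.from_euler("xyz",o["orientation"],degrees=True).as_matrix();T[:3,3]=o["tool_pos"]
    M=T@np.array(s["T_tool_cam"]);W=np.linalg.inv(M);f=200/np.tan(np.radians(s["vertical_fov"]/2))
    def pw(X):
        c=(W@np.append(X,1))[:3];r=np.hypot(*c[:2]);th=np.arctan2(r,c[2]);return (c[:2]/r*f*th+[s["cx"],s["cy"]])
    return o,s,pw
c0=np.array([.5905,.024]);y0=np.radians(.88);R0=np.array([[np.cos(y0),-np.sin(y0)],[np.sin(y0),np.cos(y0)]])
def U(x,y,z): return np.append(c0+R0@np.array([x,y])/1e3,z/1e3)
E
python3 - <<'E'
from h import *
import cv2
o,s,pw=wristcam()
print("tcp",pw(o["tool_pos"]),"grasp",pw(o["tool_pos"]+[0,0,.019]))
for th in(0,.05,.1):
    C,S=np.cos(th),np.sin(th);f=lambda a,z,yy:pw(U(78-a*C+z*S,yy,135+a*S+z*C)).round(0)
    print(th,"bar ends",f(138,34,35),f(138,34,65),"front bottom",f(145,34,50),"edge",f(158,6,-35),f(158,6,135))
im=s["image"][:,:,::-1]
cv2.imwrite("pics/m4.png",cv2.resize(im[190:350,220:430],None,fx=3.5,fy=3.5,interpolation=3))
E
```

```text
tcp [319.99843994 231.54212335] grasp [319.97698603 243.84106714]
0 bar ends [296. 240.] [344. 240.] front bottom [320. 229.] edge [201. 196.] [440. 196.]
0.05 bar ends [295. 247.] [345. 247.] front bottom [320. 237.] edge [197. 200.] [444. 200.]
0.1 bar ends [294. 256.] [346. 256.] front bottom [320. 246.] edge [193. 204.] [448. 205.]
```

View pics/m4.png

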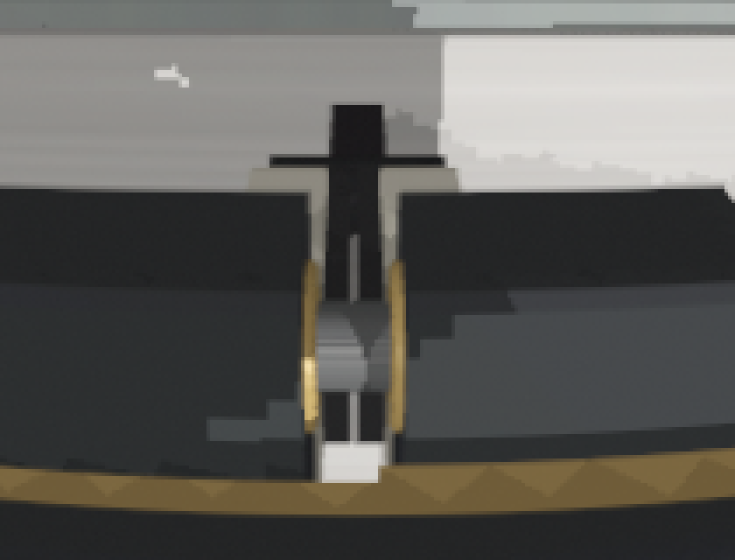

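Surprisingly the fingers shut on nothing: the opening is 1 mm, and the thin bar line shows behind the fingers at about (297–347, 236). I'll triangulate the handle from the two starting pictures.

```bash
python3 - <<'E'
from h import *
import cv2
S=ctrl.snapshot("scene");T=ctrl.snapshot("top")
def blob(fn,x0,y0,w,h):
    g=cv2.cvtColor(cv2.imread(fn),6)[y0:y0+h,x0:x0+w]
    print(fn,x0,y0);print("\n".join(" ".join(f"{v:3d}" for v in r) for r in g))
blob("pics/scene0.png",325,176,36,26)
blob("pics/top0.png",274,178,28,18)
f=lambda s:200/np.tan(np.radians(s["vertical_fov"]/2))
for y in (35,50,65): print("pred bar",y,proj(S,U(-60,y,169)),proj(T,U(-60,y,169)))
print("post base",proj(S,U(-60,50,141)),proj(T,U(-60,50,141)),"edge corners",[proj(S,U(-80,v,141)).round(1) for v in(-35,135)])
E
```

```text
pics/scene0.png 325 176
 75  75  77  74  71  76  77  82  87  96  99 106 109 115 113 114 114 115 116 116 118 118 114 119 118 115 118 118 114 119 119 113 101  89  87  89
 73  74  78  75  73  75  88  98 102 113 114 118 116 113 116 117 115 119 113 118 117 118 118 120 118 119 116 120 118 119 119 116 110 103  92  91
 77  74  74  79  78  85  98 108 112 112 115 116 117 114 115 116 116 117 118 119 113 120 121 121 121 123 116 123 117 120 118 121 115 110 112 108
 74  77  80  81  90 100 114 119 118 120 121 115 117 114 115 117 118 115 118 117 119 122 119 122 119 119 117 119 121 119 117 122 120 119 122 132
 83  85  87  95 104 114 125 136 141 149 154 150 141 126 122 119 114 120 115 118 121 119 121 115 120 121 119 122 120 120 118 124 119 127 142 171
 96 101 108 114 130 148 168 182 193 201 208 202 183 171 154 138 124 116 118 120 121 117 120 120 118 116 116 119 121 118 123 125 137 156 181 212
109 118 119 138 168 197 216 222 224 228 230 228 222 214 197 179 151 126 121 116 121 124 115 116 111 107 105 110 116 121 138 157 178 203 223 232
116 114 133 170 201 224 232 232 233 232 232 234 233 232 224 217 185 
[... 4335 characters left out ...]
10 210 211 212 211 206 213 208 215
217 219 219 220 220 219 217 221 219 220 214 210 212 215 216 219 219 218 218 217 221 219 216 219 216 215 216 216
219 221 219 219 219 218 220 217 218 216 215 217 219 217 218 215 215 215 218 215 215 215 214 216 215 215 216 217
217 218 219 217 217 218 217 218 217 217 215 217 216 216 218 216 213 214 213 211 213 214 215 212 210 209 210 209
pred bar 35 [342.24880507 189.6525672 ] [292.0963909  186.59586144]
pred bar 50 [346.79936253 186.98323745] [285.66502996 186.81845629]
pred bar 65 [351.2905369  184.34874147] [279.23418402 187.04103333]
post base [346.29306334 195.5432682 ] [286.66904859 189.43269509] edge corners [array([314.7, 206.8]), array([365. , 177.2])]
```

Call:
jog_arm([
  [[0,0,0,0,0,0,0],[0,0,0,-0.002,0,0,0],[0,0,0,-0.004,0,0,0],[0,0,0,-0.004,0,0,0]],
])

```text
clock: 17.38
tool_pos: [0.531, 0.0731, 0.1578]
orientation: [180.0, 0.0, -179.1]
force: [0.1, -0.3, 0.2]
opening: 0.0001
gripper_force: 0.0
```

```bash
python3 - <<'E'
from h import *
import cv2
o,s,pw=wristcam()
print(o["opening"],o["gripper_force"],o["force"])
g=cv2.cvtColor(s["image"],7)[212:262:1,284:356:3]
print("\n".join(" ".join(f"{v:3d}" for v in r) for r in g))
E
```

```text
0.00011238657620742906 0.0 [ 0.10269116 -0.28075769  0.15337092]
148 148 148 148 148 148 148 148 148 148 148 148 148 149 149 149 149 149 149 149 219 219 219 219
148 148 148 148 148 148 148 148 148 149 149 149 149 149 149 150 149 150 150 150 220 220 220 220
147 147 147 148 147 147 147 147 148 148 149 148 148 149 149 148 148 148 149 149 219 219 219 220
145 147 148 147 147 147 148 147 146 147 148 148 147 148 148 148 148 147 148 147 217 217 217 217
145 145 145 146 145 145 145 145 146 146 146 146 147 146 146 147 146 147 147 168 217 217 217 217
145 144 145 145 145 145 145 146 145 146 129 100 101 100 100 124 146 145 147 172 216 216 216 216
144 145 144 145 145 145 145 145 145 145 116  25  26  26  26 106 146 145 146 171 215 215 215 215
144 144 144 144 144 145 145 145 145 145 116  25  25  25  26 106 145 140 145 170 215 215 215 215
144 144 144 144 144 144 144 144 144 145 115  26  25  26  25 103 143 122 145 170 214 214 215 215
144 144 144 144 144 144 144 144 144 144 114  26  26  26  24  84 124 121 144 170 214 214 214 214
143 143 143 143 143 143 143 143 143 144  95  25  25  25  25  81 121 121 141
[... 3064 characters left out ...]
  37  37  37  36  38  37  36
 37  37  37  36  37  36  36  36  60 119  31  31  91  33  33 113 152  36  36  36  36  37  37  36
 36  37  36  37  36  37  36  37  60 120  32  31  92  32  32  98 149  37  37  37  36  37  36  37
 36  37  36  36  37  37  36  36  60 120  32  33  91  33  33  92 125  37  37  36  37  36  36  37
 37  37  36  35  35  36  37  36  59 120  32  32  92  32  32  93 123  37  37  37  36  36  36  36
 37  37  36  36  37  36  36  37  60 121  30  32  93  32  33  93 123  36  37  37  37  37  36  36
 36  37  36  36  37  37  37  37  60 123  30  32  93  32  31  93 123  37  36  36  36  36  37  36
 36  36  37  36  35  36  37  36  58 125  29  31  92  31  30  92 123  36  36  36  37  37  36  36
```

```bash
python3 - <<'E'
from h import *
import cv2
print("grasp_offset",ctrl.grasp_offset)
s=ctrl.snapshot("wrist");W=np.linalg.inv(np.array(s["T_tool_cam"]));f=200/np.tan(np.radians(s["vertical_fov"]/2))
def pt(X):
    c=(W@np.append(X,1))[:3];r=np.hypot(*c[:2]);th=np.arctan2(r,c[2]);return (c[:2]/r*f*th+[s["cx"],s["cy"]]).round(1)
for a in(-.0095,0,.0095):
  for b in(0,.01,.02,.03): print(a,b,pt([a,-.0436,-b]),pt([a,.0436,-b]))
g=cv2.cvtColor(cv2.imread("pics/w1.png"),6)
print("cols 380..430");print("\n".join(f"{v}: "+" ".join(f"{x:3d}" for x in g[v,384:452:3]) for v in range(226,276,2)))
for b in (.0,.01,.02,.03): print("closed tip front",b,pt([.0095,0,-b]))
E
```

```text
grasp_offset 0.0188
-0.0095 0 [255.9 243.9] [384.1 243.9]
-0.0095 0.01 [253.1 250.4] [386.9 250.4]
-0.0095 0.02 [249.9 257.5] [390.  257.5]
-0.0095 0.03 [246.5 265.2] [393.4 265.3]
0 0 [254.9 231. ] [385.2 231.1]
0 0.01 [251.8 237.1] [388.2 237.2]
0 0.02 [248.6 243.7] [391.4 243.8]
0 0.03 [245. 251.] [395.  251.1]
0.0095 0 [253.8 217.8] [386.2 217.8]
0.0095 0.01 [250.7 223.3] [389.3 223.4]
0.0095 0.02 [247.2 229.4] [392.7 229.5]
0.0095 0.03 [243.5 236.1] [396.5 236.2]
cols 380..430
226: 114 113 113 114 112 113 114 113 115 116 117 149 231 224 208 116 115 115 114 115 118 117 115
228: 113 113 114 114 113 113 114 113 115 116 109 166 230 223 201 116 114 114 114 115 119 116 114
230: 114 113 114 114 112 112 114 114 114 116 116 186 228 223 187 115 114 114 115 115 119 116 115
232: 114 112 115 114 113 113 113 114 113 117 108 203 227 224 176 115 114 114 114 114 120 116 115
234: 114 112 114 113 113 113 113 115 114 117 105 213 227 224 161 115 115 114 114 115 120 115 117
236: 114 111 115 113 114  78  78 114 120 123 119 205 207 199 140 115 116 113 114 115 118 114 116
238: 113 112 114 113 114  33  3
[... 1252 characters left out ...]
26  28  28  27  29  26  36  37  55 136 153 153 153 153 153 153 153 153 153
266: 114 116 115 116  28  28  27  27  27  28  31  37  37 118 153 153 153 153 153 153 153 153 153
268: 115 116 114 115  68  28  27  28  28  27  26  38  36  71 136 133 128 127 128 128 139 134 128
270: 115 115 114 114  99  28  29  28  27  28  28  30  30  40 121 127 128 128 127 127 127 127 128
272: 115 114 115 114 114  27  28  28  27  28  28  29  30  35 108 112 105  98  88  83  81  79  77
274: 103 100  97  93  89  56  59  61  63  65  67  69  72  73  74  74  75  75  76  76  76  77  78
closed tip front 0.0 [320.  218.1]
closed tip front 0.01 [320.  223.7]
closed tip front 0.02 [320. 230.]
closed tip front 0.03 [320.  236.9]
```

Cause found: both the open and closed finger ends fit points about 30 mm behind the reported TCP. The fingers really are about 30 mm shorter than stated, so they shut above the bar and had only just caught the plug. I'll use a real tip at TCP − 30 mm, reopen and go 34 mm lower.

Call:
jog_arm([
  [[1,0,0,0,0,0,0],[1,0,0,0,0,0,0],[1,0,0,0,0,0,0],[1,0,0,0,0,0,0],[1,0,0,0,0,0,0],[1,0,0,0,0,0,0],[1,0,0,0,0,0,0],[1,0,0,0,0,0,0],[1,0,0,0.012,0,0,0],[1,0,0,0.024,0,0,0],[1,0,0,0.032,0,0,0],[1,0,0,0.034,0,0,0],[0,0,0,0.034,0,0,0],[0,0,0,0.034,0,0,0],[0,0,0,0.034,0,0,0],[0,0,0,0.034,0,0,0],[0,0,0,0.034,0,0,0],[0,0,0,0.034,0,0,0],[0,0,0,0.034,0,0,0],[0,0,0,0.034,0,0,0]],
])

```text
clock: 19.98
tool_pos: [0.5309, 0.0737, 0.1235]
orientation: [180.0, 0.0, -179.1]
force: [-1.8, 4.4, 0.1]
opening: 0.0295
gripper_force: 30.0
```

Bar held (opening 29.5 mm, 30 N). I'll swing the flap along its arc.

Call:
jog_arm([
  [[0,-0.003,0,-0.0095,0,0,0],[0,-0.0084,0,-0.0226,0,0,0],[0,-0.0151,0,-0.0352,0,0,0],[0,-0.023,0,-0.047,0,0,0],[0,-0.0321,0,-0.0579,0,0,0],[0,-0.0422,0,-0.0679,0,0,0],[0,-0.0533,0,-0.0768,0,0,0],[0,-0.0651,0,-0.0846,0,0,0],[0,-0.0651,0,-0.0846,0,0,0]],
])

```text
clock: 21.1
tool_pos: [0.5959, 0.0746, 0.2089]
orientation: [180.0, -0.0, -179.0]
force: [-4.1, 5.1, 6.0]
opening: 0.0294
gripper_force: 30.0
```

Call:
jog_arm([
  [[0,-0.0127,0,-0.0065,0,0,0],[0,-0.0259,0,-0.0118,0,0,0],[0,-0.0395,0,-0.0157,0,0,0],[0,-0.0535,0,-0.0182,0,0,0],[0,-0.0676,0,-0.0194,0,0,0],[0,-0.0818,0,-0.0191,0,0,0],[0,-0.096,0,-0.0174,0,0,0],[0,-0.103,0,-0.016,0,0,0],[0,-0.103,0,-0.016,0,0,0]],
])

```text
clock: 22.22
tool_pos: [0.7011, 0.0761, 0.2261]
orientation: [180.0, 0.3, -179.0]
force: [1.7, 3.2, 7.4]
opening: 0.0297
gripper_force: 30.0
```

Call:
jog_arm([
  [[0.4,0,0,0,0,0,0],[0.6,0,0,0,0,0,0],[0.8,0,0,0,0,0,0],[0.8,0,0,0,0,0,0],[0.8,0,0,0,0,0,0],[0.8,0,0,0,0,0,0],[0.8,0,0,-0.02,0,0,0],[0.8,0,0,-0.05,0,0,0],[0.8,0,0,-0.08,0,0,0],[0.8,0,0,-0.11,0,0,0],[0.8,0.03,0,-0.11,0,0,0],[0.8,0.06,0,-0.11,0,0,0],[0.8,0.09,0,-0.11,0,0,0],[0.8,0.121,0,-0.11,0,0,0],[0.8,0.121,0,-0.11,0,0,0],[0.8,0.121,0,-0.11,0,0,0]],
])

```text
clock: 24.22
tool_pos: [0.5782, 0.074, 0.3344]
orientation: [180.0, 0.0, -179.0]
force: [0.9, -0.1, 0.2]
opening: 0.0702
gripper_force: 0.0
```

```bash
python3 - <<'E'
from h import *
import cv2
o,s,pw=wristcam()
print(o["tool_pos"],o["orientation"])
for n,l in {"tab c":(-10,50,126),"tab-x":(-27,50,126),"tab+x":(7,50,126),"y-":(-27,44,126),"y+":(-27,56,126),"rec":(-65,-25,135),"rec2":(-65,125,135)}.items(): print(n,pw(U(*l)).round(1))
w=s["image"][:,:,::-1]; t=ctrl.snapshot("scene")["image"][:,:,::-1]
a=cv2.resize(w[90:270,200:440],None,fx=1.66,fy=1.66,interpolation=3);b=cv2.resize(t[90:310,230:430],None,fx=2,fy=2,interpolation=3)
o=np.zeros((440,800,3),np.uint8);o[:a.shape[0],:a.shape[1]]=a;o[:,400:]=b;cv2.imwrite("pics/m5.png",o)
E
```

```text
[0.57817586 0.07397213 0.33440588] [ 1.79982926e+02  4.09117989e-02 -1.79044077e+02]
tab c [320.  169.8]
tab-x [320.  156.9]
tab+x [319.9 182.4]
y- [315.3 156.9]
y+ [324.6 156.9]
rec [260.4 128.9]
rec2 [379.6 129.1]
```

View pics/m5.png

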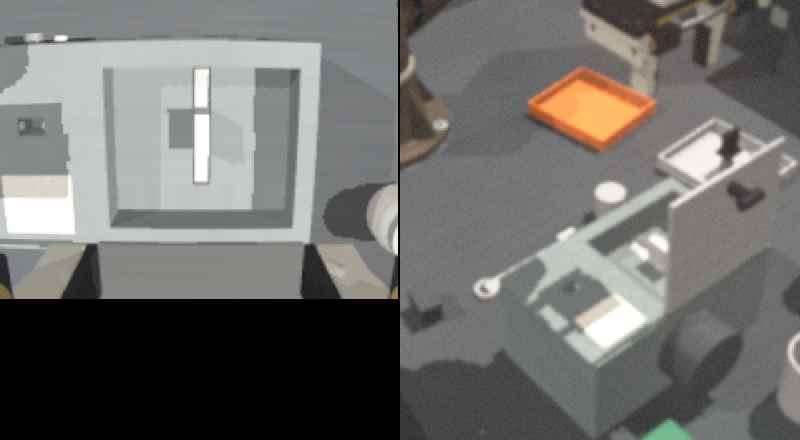

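The flap stands upright at about 1.55 rad and the plug is still in the tray. The plate tab shows at crop (202,113–183), about 1.5 mm towards +y from prediction, so I'll lower onto the tab.

Call:
jog_arm([
  [[0.8,-0.001,0.0015,0.04,0,0,0],[0.8,-0.001,0.0015,0.09,0,0,0],[0.8,-0.001,0.0015,0.14,0,0,0],[0.8,-0.001,0.0015,0.18,0,0,0],[0.8,-0.001,0.0015,0.21,0,0,0],[0.8,-0.001,0.0015,0.235,0,0,0],[0.8,-0.001,0.0015,0.255,0,0,0],[0.8,-0.001,0.0015,0.267,0,0,0],[0.8,-0.001,0.0015,0.267,0,0,0],[0,-0.001,0.0015,0.267,0,0,0],[0,-0.001,0.0015,0.267,0,0,0],[0,-0.001,0.0015,0.267,0,0,0],[0,-0.001,0.0015,0.267,0,0,0],[0,-0.001,0.0015,0.267,0,0,0],[0,-0.001,0.0015,0.267,0,0,0],[0,-0.001,0.0015,0.267,0,0,0],[0,-0.001,0.0015,0.267,0,0,0],[0,-0.001,0.0015,0.267,0,0,0],[0,-0.001,0.0015,0.267,0,0,0]],
])

```text
clock: 26.7
tool_pos: [0.5789, 0.0753, 0.0671]
orientation: [-180.0, 0.0, -179.1]
force: [-0.5, 0.3, 0.4]
opening: 0.0116
gripper_force: 30.0
```

Call:
jog_arm([
  [[0,0,0,-0.004,0,0,0],[0,0,0,-0.01,0,0,0],[0,0,0,-0.018,0,0,0],[0,0,0,-0.028,0,0,0],[0,0,0,-0.04,0,0,0],[0,0,0,-0.053,0,0,0],[0,0,0,-0.066,0,0,0],[0,0,0,-0.08,0,0,0],[0,0,0,-0.094,0,0,0],[0,0,0,-0.108,0,0,0],[0,0,0,-0.122,0,0,0],[0,0,0,-0.136,0,0,0],[0,0,0,-0.15,0,0,0],[0,0,0,-0.164,0,0,0],[0,0,0,-0.178,0,0,0],[0,0,0,-0.187,0,0,0],[0,0,0,-0.19,0,0,0],[0,0,0,-0.19,0,0,0]],
])

```text
clock: 28.95
tool_pos: [0.5788, 0.0754, 0.2569]
orientation: [180.0, -0.0, -179.1]
force: [-0.2, -0.1, -2.4]
opening: 0.0117
gripper_force: 30.0
```

Call:
jog_arm([
  [[0,0.004,-0.015,0,0,0,0],[0,0.01,-0.042,0,0,0,0],[0,0.018,-0.075,0,0,0,0],[0,0.026,-0.11,0,0,0,0],[0,0.034,-0.145,0,0,0,0],[0,0.042,-0.18,0,0,0,0],[0,0.05,-0.215,0,0,0,0],[0,0.058,-0.25,0,0,0,0],[0,0.066,-0.285,0,0,0,0],[0,0.075,-0.32,0,0,0,0],[0,0.083,-0.355,0,0,0,0],[0,0.091,-0.39,0,0,0,0],[0,0.098,-0.42,0,0,0,0],[0,0.102,-0.436,0.005,0,0,0],[0,0.103,-0.441,0.018,0,0,0],[0,0.103,-0.441,0.032,0,0,0],[0,0.103,-0.441,0.039,0,0,0],[0,0.103,-0.441,0.04,0,0,0],[0,0.103,-0.441,0.04,0,0,0],[0,0.103,-0.441,0.04,0,0,0]],
])

```text
clock: 31.45
tool_pos: [0.4835, -0.3672, 0.2176]
orientation: [-180.0, 0.0, -179.0]
force: [-0.6, -0.3, -2.5]
opening: 0.0118
gripper_force: 30.0
```

Call:
jog_arm([
  [[0,0,0,0,0,0,0],[0,0,0,0,0,0,0],[0,0,0,0,0,0,0],[0,0,0,0,0,0,0]],
])

```text
clock: 31.95
tool_pos: [0.4831, -0.3673, 0.2171]
orientation: [-180.0, -0.0, -179.1]
force: [0.0, -0.7, -1.7]
opening: 0.0119
gripper_force: 30.0
```

```bash
python3 -c "
from plant import ctrl
o=ctrl.get_obs();print(o['tool_pos'],o['force'],o['gripper_force']);print(ctrl.close_job())"
```

```text
[ 0.48310442 -0.3673362   0.21707435] [ 0.03135374 -0.74772336 -1.6702573 ] 29.98615801334381
the job is handed in; nothing more can be done
None
```

I handed the job in at about 32 s with the plug released in the steel tray, the flap open at roughly 1.55 rad, and the plate held upright about 10 cm above the middle of the firebrick; no verdict came back, and I took no picture after drawing the plate.

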